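Test avocados for ripeness and sort them

ROBOT

A 6-joint arm with a two-finger parallel gripper is mounted at the origin on the work surface. World frame = base frame: x ahead of the robot, y to its left, z up, the work surface at z = 0. Lengths are in m, angles in rad, forces in N, time in s.
With the tool pointing down it reaches from about 0.35 to 0.775 m from the base axis. Payload 7.3 kg.
Tool frame: the origin (TCP) lies at the centre of the arm's flange, where the gripper is bolted on; the fingertips stand 178 mm ahead of it and the grasp point (between the pads) lies 159 mm ahead of it (tip_extent is the distance from the TCP to the fingertips, in m); z points along the fingers, y is the line along which they close (so a half turn about z gives the same grasp; the last joint's range is limited). The gripper opens to 92 mm and grips with 3 to 60 N. Pads are 19 mm wide; open, the fingers measure 130 mm over their backs; the gripper's body (75 mm by 190 mm) begins 47 mm behind the grasp point.
Start: joints at [-1.487, 0.342, 1.524, -0, 1.275, -0.146], TCP at [0.12, -0.511, 0.405] pointing down, gripper open.
Joint ranges: [-2.53, 2.53], [-0.77, 2.02], [0.04, 2.7], [-1, 4.14], [0.28, 2.66], [-3.11, 3.11]. Speed limits (rad/s): [2.57, 2.57, 3.14, 3.14, 3.14, 3.14].

INTERFACE

Orientations are given as [roll, pitch, yaw] about the fixed x, y, z axes, in that order (R = Rz(yaw) Ry(pitch) Rx(roll)).
In Python, from cell import * gives the robot as it stands.
- The arm moves only by the tool arm_command, never from a script. Its arguments are lists of equal length, an entry for each row: "xyz": the shift along the world's x, y, z in mm, a list of three; "spin": the turn about the world's z in degrees. In form: {"xyz": [[tx, ty, tz], ...], "spin": [spin, ...]}. A call has 1 to 20 rows; each row shifts and turns the commanded pose from where the row before left it; what a row does not reach is not made up. A row lasts 1/10 s, in which the tool goes at most 50 mm and 8.59 degrees, less where a joint would pass 70% of its speed; a pose out of reach is approached as far as the arm can. A call with a gripper value outside its range is refused whole. "jaw" is the opening, from -1 (shut) to 1 (fully open), set as the call begins (left out, the last holds). The fingers move at their own pace and stop on an object; "squeeze" is the grip in N (left out, the last holds). Time passes only in rows, so rows that do not move let the fingers close. It gives the time, the measured TCP pose, the force, the opening and the grip force at its end, in the units of the state.
- observe(): the state, without advancing time (a new reading comes with each control period).
- read_camera(name): name is "scene" or "side" or "wrist"; returns a dict with "img" (384x512x3 uint8, red, green, blue), "depth" (384x512 float32, m along the optical axis (not along the pixel's ray), 0 where there is no reading), "fx", "fy", "cx", "cy" (pixels), "world_from_camera" (4x4, takes a point from camera to world coordinates). Camera axes: x right, y up, looking along -z (the intrinsics and any distortion apply to the point x, -y, -z); pixel columns grow to the right and rows downward; lengths in m; the calibration is good to about 2 mm. A picture is of the moment at which its call begins.
- hand_in(): hands the job in; it is judged then, once.
The state is a dict: "time": time; "qpos": joint angles; "qvel": joint speeds; "joint_efforts": joint torques, N m; "tool_pos": TCP position; "tool_rot": TCP orientation; "contact_force": force on the tool from outside, world axes, zero at the start; "torque": the same for the moment, N m; "opening": finger opening in m; "grip_force": force on a finger pad.
Only numpy, scipy, OpenCV 4.12 (cv2) and the standard library are available. Lean on these libraries where they do the work, as an engineer would, in place of code of your own. Each camera call takes 0.05 s, during which the arm holds its last target. There are 200 camera calls.

TASK

Test the three avocados in the wooden tray: one after another, press the top of each straight down by about 5 mm (7 mm would bruise it), hold it there for half a second to feel how hard it pushes back, and let go. Then lay the ripe one, which pushes back middling, gently in the clear middle of the chopping board, put the overripe one, which hardly pushes back, in the steel scrap bowl, and leave the hard one in the tray. Never press harder than that needs, don't drop one except into the bowl, and leave everything else where it is.

Things in the scene. Friction and masses are not known exactly. Their poses are not given: they have to be found in the camera images.
- avocado_a: One of three dark green, pear-shaped avocados of the same look, lying on its side: 90 long, 57 wide, 57 to 67 thick (high; each its own, not known beforehand), about 0.19 kg. One is hard, one ripe, one overripe; neither look nor name tells which. Origin on the underside below the belly, where the top is highest; x along its length to the narrow end 54 mm away (blunt end 36 mm the other way), z up.
- avocado_b: Second of the three avocados: look, width, length, origin and axes as avocado_a, own thickness and ripeness, not known beforehand. All three have a small flat underneath and do not roll. Their sides are firm and can be gripped across the 57 mm width, at the belly line 28 mm above the origin; only the top yields.
- avocado_c: Third of the three avocados, as avocado_a and avocado_b; own thickness and ripeness, not known beforehand.
- avocado_a_flesh (a joint): How far the top of avocado_a is pressed in, in m: 0 untouched, at most 0.012. It yields straight down like a spring and comes back when let go (to within 0.3 mm of 0). From the first touch on, an overripe one pushes back about 0.5 N per mm, a ripe one 1.3 N per mm, a hard one 3 N per mm.
- avocado_b_flesh (a joint): How far the top of avocado_b is pressed in, in m, as for avocado_a_flesh.
- avocado_c_flesh (a joint): How far the top of avocado_c is pressed in, in m, as for avocado_a_flesh.
- tray: Fixed wooden tray holding the three avocados side by side along its y, about 100 mm apart, each lying roughly along the tray's x. 200 (x) x 310 (y) mm, rim 20 high, walls and floor 6 thick. Origin under its centre, on the worktop.
- board: Fixed dark wooden chopping board, 280 (x) x 200 (y) x 18 mm, left or right of the tray. Origin under its centre, on the worktop; its top is 18 above. The middle is clear (about 140 mm in x); the knife lies at its -x end, the tomato near its +x, +y corner.
- scrap_bowl: Fixed open steel scrap bowl, 200 wide at the rim, 75 high, wall 4, on the other side of the tray from the board, empty. Origin under its centre, on the worktop.
- lime: Loose green lime, 47 x 41 mm, in the tray's far part between two avocados; origin on its underside.
- tomato: Loose red tomato, 62 wide, 46 high, near a far corner of the chopping board; origin on its underside.
- paring_knife: Loose paring knife with black handle, 190 x 16 x 12 mm, lying across the robot's end of the chopping board along the board's y; origin below its middle.
- mug: Loose blue mug, 82 wide without handle, 92 high, behind the tray; origin on its underside.
- pepper_mill: Loose dark wooden pepper mill, 54 wide, 158 high, behind the tray; origin on its underside.
- spice_jar: Loose amber spice jar with a dark lid, 48 wide, 95 high, at the back; origin on its underside.
- spoon: Loose steel spoon, 190 long, lying crosswise at the back; origin below its middle.
Not all that is in view belongs to the job. Several things look just like the scrap_bowl: the one meant starts farthest from the robot's base.

How it is judged:
By the outcome, as a careful person would: the job done as asked, in the order asked, and still so for the second after the job is handed in, with the robot touching nothing.
It also fails if it takes over 72 s, if anything falls off the work surface, if the arm or the gripper's body presses on something with over 40 N, if the wrist force passes 120 N, or if a joint passes its speed limit or range.

## Working session

There is one attempt and no reset: what is moved stays moved. The work goes in short steps, Python scripts to look and compute and a tool call to move; the robot and the scene stay as the last step left them, time stands still between calls to the robot, and variables do not carry over. Pictures are saved under pics/ and viewed, at most 10 in all, crops included, and the job is handed in when it is done.

Besides the shell and the picture viewer there is one more tool, called after ">>>" as name([rows], argument=value, ...), one row to a line, values as JSON. arm_command: Moves the arm, as the interface text tells. Its arguments: {"type":"object","properties":{"xyz":{"type":"array","items":{"type":"array","items":{"type":"number"}}},"spin":{"type":"array","items":{"type":"number"}},"jaw":{"type":"number"},"squeeze":{"type":"number"}},"required":["xyz","spin"]}

```bash
ls; mkdir -p pics; cat > h.py <<'E'
from cell import *
import numpy as np, cv2
def cloud(c):
    d=c["depth"]; v,u=np.mgrid[:d.shape[0],:d.shape[1]]
    p=np.stack([(u-c["cx"])/c["fx"]*d,-(v-c["cy"])/c["fy"]*d,-d,np.ones_like(d)],-1)
    w=p@c["world_from_camera"].T
    w=w[...,:3]; w[d==0]=np.nan
    return w
E
python3 - <<'E'
from h import *
s=observe(); print({k:np.round(v,3) for k,v in s.items()})
for n in("scene","side"):
    c=read_camera(n); cv2.imwrite(f"pics/{n}0.png",c["img"][...,::-1]); np.savez(f"{n}0.npz",**c)
    print([k for k in c], c["fx"],c["cx"],c["cy"],c["world_from_camera"].round(3).tolist())
E
```

```text
pics
{'time': np.float64(0.0), 'qpos': array([-1.487,  0.343,  1.525, -0.   ,  1.275, -0.146]), 'qvel': array([ 0.   , -0.   , -0.   , -0.001,  0.001,  0.002]), 'joint_efforts': array([ 1.0000e-03, -4.3124e+01, -2.4422e+01,  7.2000e-02,  5.6000e-02,
       -0.0000e+00]), 'tool_pos': array([ 0.12 , -0.511,  0.404]), 'tool_rot': array([-3.14, -0.  ,  0.23]), 'contact_force': array([ 0.316,  0.553, -0.26 ]), 'torque': array([-0.041, -0.014, -0.006]), 'grip_force': np.float64(0.0), 'opening': np.float64(0.092)}
['img', 'depth', 'fx', 'fy', 'cx', 'cy', 'world_from_camera'] 420.4071385963591 258.3115280893132 191.41069124647225 [[0.481, -0.636, 0.604, 1.112], [0.877, 0.333, -0.347, -0.354], [0.02, 0.696, 0.718, 0.82], [0.0, 0.0, 0.0, 1.0]]
['img', 'depth', 'fx', 'fy', 'cx', 'cy', 'world_from_camera'] 476.1566813431982 248.86030117723132 193.02038703811678 [[-0.797, 0.337, -0.502, -0.266], [-0.604, -0.435, 0.667, 1.028], [0.006, 0.835, 0.55, 0.89], [0.0, 0.0, 0.0, 1.0]]
```

View pics/scene0.png

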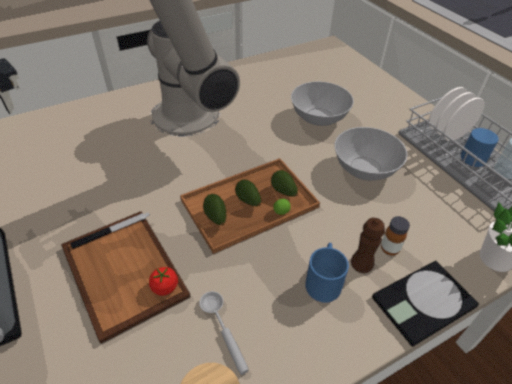

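View pics/side0.png

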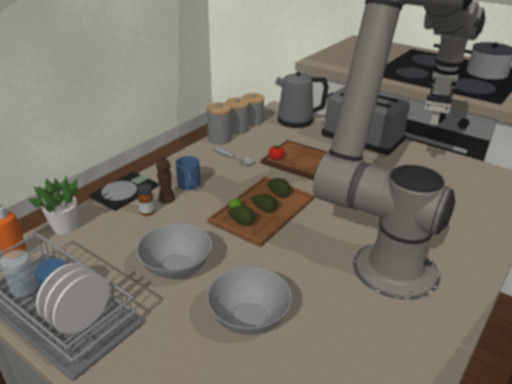

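The scene picture shows the avocados at (215,209), (248,193) and (285,183), with the lime at (283,207). The board is at (125,270), and two identical bowls are at (322,100) and (369,155). Next I'll measure all of these.

```bash
cat > m.py <<'E'
from h import *
P=[];C=[]
for n in("scene","side"):
    c=np.load(f"{n}0.npz"); w=cloud(c); P.append(w.reshape(-1,3)); C.append(c["img"].reshape(-1,3))
    hsv=cv2.cvtColor(c["img"],cv2.COLOR_RGB2HSV); 
    print(n)
    g=(hsv[...,0]>28)&(hsv[...,0]<75)&(hsv[...,1]>90)&(w[...,2]>.01)&(w[...,2]<.1)&(np.hypot(w[...,0],w[...,1])<.8)&(w[...,0]>.2)
    k,l,st,ce=cv2.connectedComponentsWithStats(g.astype(np.uint8))
    for i in range(1,k):
        if st[i,4]<60: continue
        q=w[l==i]; (cx,cy),(a,b),ang=cv2.minAreaRect((q[:,:2]*1000).astype(np.float32))
        t=q[q[:,2]>np.percentile(q[:,2],97)]
        print(ce[i].round(),st[i,4],"rect",round(cx),round(cy),round(a),round(b),round(ang),"zmax",np.percentile(q[:,2],[50,97,99.5]).round(4),"top",t.mean(0).round(3),"val",hsv[...,2][l==i].mean().round())
    print("table z",np.nanmedian(w[(abs(w[...,2])<.02)&(w[...,0]<.7)&(w[...,0]>.3)][:,2]).round(4))
    # bowls: points z .068-.085, grey
    b=(abs(w[...,2]-.074)<.006)&(hsv[...,1]<60)&(w[...,1]>.1)&(w[...,0]<.9)&(w[...,0]>.0)
    k,l,st,ce=cv2.connectedComponentsWithStats(b.astype(np.uint8),connectivity=8)
    for i in range(1,k):
        if st[i,4]>40:
            q=w[l==i]; print("rim",ce[i].round(),st[i,4],cv2.minEnclosingCircle((q[:,:2]*1000).astype(np.float32)))
P=np.concatenate(P);C=np.concatenate(C)
# top-down colour+height map, 2px/mm... x 0.2-0.8 up, y -0.5..0.5 left
S=800
H=np.full((600,800,3),0,np.uint8)
o=np.argsort(np.nan_to_num(P[:,2]))
for p,cc in zip(P[o],C[o]):
    if np.isnan(p[0]) or p[2]>.2: continue
    r=int((.8-p[0])*1000); q=int((.4-p[1])*1000)
    if 0<=r<600 and 0<=q<800: H[r:r+2,q:q+2]=cc[::-1]
for x in range(0,600,100): cv2.line(H,(0,x),(8,x),(255,255,255),1)
cv2.imwrite("pics/top.png",H)
E
python3 m.py
```

```text
scene
[284. 183.] 441 rect 466 97 76 42 23 zmax [0.0536 0.0675 0.0691] top [0.454 0.098 0.068] val 55.0
[248. 192.] 430 rect 452 -2 74 44 27 zmax [0.0519 0.0637 0.0652] top [ 0.436 -0.002  0.065] val 53.0
[215. 208.] 475 rect 467 -102 71 47 17 zmax [0.057  0.0713 0.0727] top [ 0.45  -0.1    0.072] val 54.0
[282. 206.] 213 rect 522 56 41 33 64 zmax [0.0391 0.046  0.0473] top [0.52  0.06  0.047] val 107.0
table z 0.0008
rim [466.  58.] 396 ((223.46920776367188, 1005.909423828125), 221.79295349121094)
rim [322.  97.] 333 ((215.54478454589844, 383.4333801269531), 102.25452423095703)
rim [461. 129.] 76 ((535.738525390625, 659.9087524414062), 60.388763427734375)
rim [372. 147.] 454 ((483.9365234375, 363.1247253417969), 101.8892593383789)
rim [505. 163.] 62 ((696.3446044921875, 651.7921142578125), 22.92510986328125)
rim [494. 244.] 81 ((870.7816162109375, 403.0406188964844), 29.498645782470703)
side
[279. 187.] 269 rect 453 -83 79 39 9 zmax [0.0503 0.067  0.0693] top [ 0.447 -0.095  0.068] val 56.0
[265. 202.] 290 rect 439 13 76 38 11 zmax [0.0469 0.0612 0.0625] top [0.433 0.006 0.062] val 55.0
[240. 212.] 444 rect 492 83 67 160 60 zmax [0.0454 0.0654 0.0667] top [0.447 0.106 0.066] val 69.0
table z -0.0008
rim [ 61. 214.] 102 ((871.177978515625, 447.45758056640625), 47.554046630859375)
rim [172. 246.] 409 ((484.931640625, 363.7729797363281), 103.04866790771484)
rim [248. 295.] 536 ((215.75791931152344, 385.2663269042969), 100.74520111083984)
rim [ 22. 282.] 117 ((695.0076904296875, 679.0682373046875), 31.17103385925293)
rim [ 84. 315.] 211 ((472.4644470214844, 656.5362548828125), 65.88573455810547)
```

View pics/top.png

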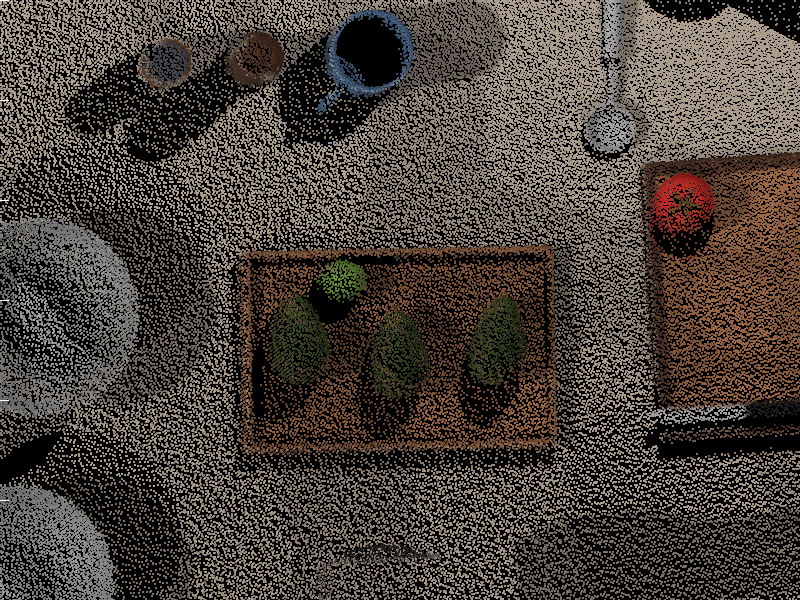

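The top-down map agrees from both cameras. Belly tops are roughly:
- (0.449, -0.097), z about 0.071
- (0.436, 0.001), z about 0.0635
- (0.450, 0.100), z about 0.068

Candidates:
- **Bowls:** one is at px (369,155), xy (0.485, 0.363), 0.61 m from the base. The other is at px (322,100), xy (0.216, 0.384), 0.44 m. The task's bowl is the far one.
- **Avocados:** px (215,209), (248,193) and (285,183). The lime at (283,207) is not one of them.

Next I'll move above the tray for a close look.

>>> arm_command([
  [23, 36, 0],
  [23, 36, 0],
  [23, 36, 0],
  [23, 36, 0],
  [23, 36, 0],
  [23, 36, 0],
  [23, 36, 0],
  [23, 36, 0],
  [23, 36, 0],
  [23, 36, 0],
  [23, 36, 0],
  [23, 36, 0],
  [23, 36, 0],
  [21, 36, 0],
  [0, 7, 0],
  [0, 0, 0],
  [0, 0, 0],
], spin=[-1, -1, -1, -1, -1, -1, -1, -1, -1, -1, -1, -1, -1.2, 0, 0, 0, 0], jaw=-1)

```text
time: 1.8
tool_pos: [0.4392, -0.0007, 0.4045]
tool_rot: [3.141, 0.001, -0.001]
contact_force: [0.3, -0.8, 0.1]
opening: 0.0004
grip_force: 0.0
```

```bash
python3 - <<'E'
from h import *
s=observe(); print({k:np.round(s[k],4) for k in("time","tool_pos","tool_rot","contact_force","opening","qpos")})
c=read_camera("wrist"); np.savez("w1.npz",**c); w=cloud(c)
print(c["world_from_camera"].round(3).tolist(),c["fx"])
im=cv2.resize(c["img"][...,::-1],(768,576)); cv2.imwrite("pics/w1.png",im)
for i in range(3):
    read_camera("wrist"); print(observe()["contact_force"].round(2))
E
```

```text
{'time': np.float64(1.8), 'tool_pos': array([ 0.4392, -0.0007,  0.4045]), 'tool_rot': array([ 3.1412e+00,  9.0000e-04, -6.0000e-04]), 'contact_force': array([ 0.3402, -0.7562,  0.0712]), 'opening': np.float64(0.0004), 'qpos': array([-1.7640e-01,  1.8480e-01,  1.7420e+00, -6.0000e-04,  1.2156e+00,
        1.3953e+00])}
[[-0.0, 0.969, 0.246, 0.505], [-1.0, -0.0, 0.002, -0.0], [0.002, -0.246, 0.969, 0.384], [0.0, 0.0, 0.0, 1.0]] 305.1938516393554
[ 0.38 -0.46  0.04]
[ 0.48  0.44 -0.24]
[-0.78  0.7   0.7 ]
```

View pics/w1.png

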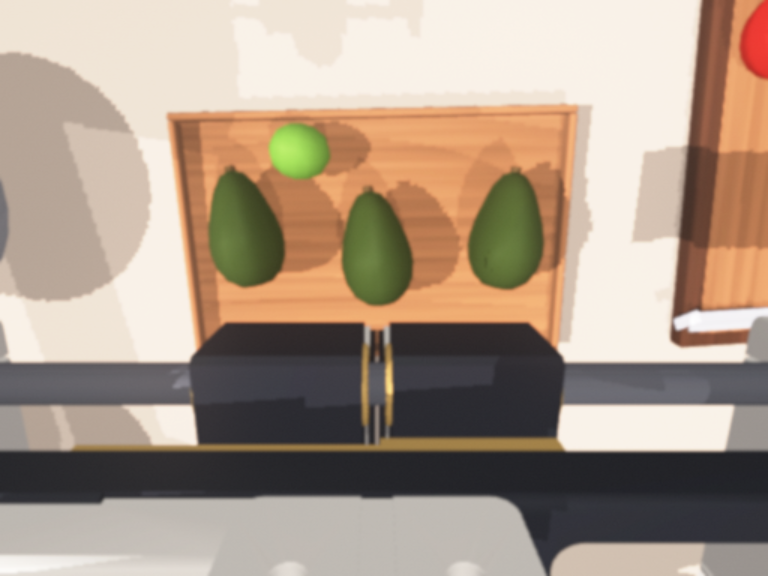

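The wrist view shows the three avocados at (245,230), (377,248) and (507,230), narrow ends away from the robot, and the lime at (299,151) clear of them. Now the heights and axes, with the tray rim and floor as references.

```bash
cat > m2.py <<'E'
from h import *
def meas(f="w1.npz"):
    c=np.load(f); w=cloud(c); hsv=cv2.cvtColor(c["img"],cv2.COLOR_RGB2HSV)
    g=(hsv[...,0]>28)&(hsv[...,0]<75)&(hsv[...,1]>90)&(w[...,2]>.012)
    k,l,st,ce=cv2.connectedComponentsWithStats(g.astype(np.uint8))
    br=(w[...,2]<.03)&(w[...,2]>-.01)&(hsv[...,0]>5)&(hsv[...,0]<20)&(hsv[...,1]>90)&(abs(w[...,1])<.14)&(w[...,0]>.38)
    print("floor z(.006)",np.nanmedian(w[br][:,2]).round(4))
    for i in range(1,k):
        if st[i,4]<400: continue
        q=w[l==i]; n=(q[:,:2]*1000).astype(np.float32)
        vx,vy,_,_=cv2.fitLine(n,cv2.DIST_L2,0,1,1).ravel(); a=np.array([vx,vy])*np.sign(vx)
        s=n@a; t=n@np.array([-a[1],a[0]])
        s0=np.percentile(s,.3)+36; tm=(np.percentile(t,.5)+np.percentile(t,99.5))/2
        o=s0*a+tm*np.array([-a[1],a[0]])
        near=q[np.hypot(*(q[:,:2]*1000-o).T)<8]
        tp=q[q[:,2]>np.percentile(q[:,2],97)]
        print(ce[i].round(),"len",np.ptp(s).round(),"wid",np.ptp(t).round(),"yaw deg",np.degrees(np.arctan2(a[1],a[0])).round(1),"belly",o.round(1),"top97",tp.mean(0).round(4),"z near",near[:,2].mean().round(4),"zmax",np.percentile(q[:,2],[98,99.5]).round(4))
meas()
E
python3 m2.py
```

```text
floor z(.006) 0.0058
[199. 100.] len 44.0 wid 39.0 yaw deg 83.5 belly [519.9  71. ] top97 [0.5182 0.0572 0.0465] z near 0.0419 zmax [0.0463 0.0468]
[162. 155.] len 82.0 wid 47.0 yaw deg 12.9 belly [459.2  96.6] top97 [0.4499 0.0983 0.0674] z near 0.0652 zmax [0.0671 0.0679]
[338. 156.] len 82.0 wid 47.0 yaw deg -8.9 belly [458.  -95.8] top97 [ 0.4485 -0.0988  0.0714] z near 0.0687 zmax [0.0711 0.0719]
[250. 168.] len 82.0 wid 51.0 yaw deg 8.1 belly [ 4.441e+02 -2.000e-01] top97 [ 0.4353 -0.0009  0.0635] z near 0.0618 zmax [0.0633 0.0639]
```

>>> arm_command([
  [-4, 0, -40],
  [0, 0, -40],
  [0, 0, -40],
  [0, 0, -30],
  [0, 0, -10],
  [0, 0, 0],
  [0, 0, 0],
], spin=[0, 0, 0, 0, 0, 0, 0])

```text
time: 2.7
tool_pos: [0.4362, -0.0006, 0.2459]
tool_rot: [3.141, -0.002, -0.001]
contact_force: [-0.1, 0.3, 0.0]
opening: 0.0006
grip_force: 0.0
```

>>> arm_command([
  [0, 0, 0],
], spin=[0])

```text
time: 2.8
tool_pos: [0.4362, -0.0004, 0.2462]
tool_rot: [3.141, -0.003, -0.001]
contact_force: [0.5, -0.2, 1.0]
opening: 0.0008
grip_force: 0.0
```

>>> arm_command([
  [0, 0, -1],
  [0, 0, 0],
], spin=[0, 0])

```text
time: 3.0
tool_pos: [0.4358, -0.0002, 0.2444]
tool_rot: [3.141, -0.002, -0.0]
contact_force: [-0.2, -0.5, -0.1]
opening: 0.0005
grip_force: 0.0
```

>>> arm_command([
  [0, 0, -1],
  [0, 0, 0],
], spin=[0, 0])

```text
time: 3.2
tool_pos: [0.4356, -0.0002, 0.2428]
tool_rot: [3.141, -0.0, -0.001]
contact_force: [-0.5, 0.0, 0.7]
opening: 0.0003
grip_force: 0.0
```

>>> arm_command([
  [0, 0, -1],
  [0, 0, 0],
], spin=[0, 0])

```text
time: 3.4
tool_pos: [0.4356, -0.0002, 0.2417]
tool_rot: [3.142, 0.0, -0.001]
contact_force: [0.2, 0.6, -0.5]
opening: 0.0005
grip_force: 0.2
```

>>> arm_command([
  [0, 0, -1],
  [0, 0, 0],
], spin=[0, 0])

```text
time: 3.6
tool_pos: [0.4357, -0.0002, 0.2407]
tool_rot: [3.141, -0.0, -0.001]
contact_force: [0.4, -0.1, 1.8]
opening: -0.0002
grip_force: 0.8
```

>>> arm_command([
  [0, 0, -1],
  [0, 0, 0],
], spin=[0, 0])

```text
time: 3.8
tool_pos: [0.4357, -0.0002, 0.2398]
tool_rot: [3.141, -0.0, -0.001]
contact_force: [0.2, 0.6, 2.4]
opening: 0.0001
grip_force: 1.3
```

>>> arm_command([
  [0, 0, -1],
  [0, 0, 0],
], spin=[0, 0])

```text
time: 4.0
tool_pos: [0.4357, -0.0002, 0.2388]
tool_rot: [3.141, -0.0, -0.001]
contact_force: [-0.0, 0.3, 4.6]
opening: 0.0004
grip_force: 1.9
```

>>> arm_command([
  [0, 0, -1],
  [0, 0, 0],
], spin=[0, 0])

```text
time: 4.2
tool_pos: [0.4357, -0.0002, 0.2378]
tool_rot: [3.141, -0.0, -0.001]
contact_force: [-0.5, 0.6, 5.6]
opening: 0.0002
grip_force: 2.5
```

```bash
cat > f.py <<'E'
from h import *
F=[];Z=[]
for i in range(4):
    read_camera("wrist"); s=observe(); F.append(s["contact_force"][2]); Z.append(s["tool_pos"][2])
print(s["time"],np.round(F,2),np.mean(F).round(2),np.round(Z,4),np.mean(Z).round(4))
E
python3 f.py
```

```text
4.4 [4.99 5.05 4.97 4.32] 4.83 [0.2378 0.2378 0.2379 0.2379] 0.2379
```

Forces match about 1.25 N/mm with contact near TCP z 0.2418, so this avocado looks ripe. I'll take it to 5 mm, hold, release, and move to the one at y = -0.098.

>>> arm_command([
  [0, 0, -1],
  [0, 0, 0],
  [0, 0, 0],
  [0, 0, 0],
  [0, 0, 0],
  [0, 0, 0],
  [0, 0, 0],
  [0, 0, 0],
], spin=[0, 0, 0, 0, 0, 0, 0, 0])

```text
time: 5.2
tool_pos: [0.4357, -0.0002, 0.237]
tool_rot: [3.141, -0.0, -0.001]
contact_force: [-0.2, 0.1, 5.9]
opening: 0.0004
grip_force: 3.0
```

>>> arm_command([
  [0, 0, 3],
  [0, 0, 7],
  [0, 0, 30],
  [4, -30, 0],
  [5, -40, 0],
  [4, -28, 0],
  [0, 0, 0],
  [0, 0, -15],
  [0, 0, -7],
  [0, 0, -2],
  [0, 0, 0],
  [0, 0, 0],
  [0, 0, 0],
], spin=[0, 0, 0, 0, 0, 0, 0, 0, 0, 0, 0, 0, 0])

```text
time: 6.5
tool_pos: [0.4487, -0.098, 0.2531]
tool_rot: [3.141, -0.001, -0.0]
contact_force: [0.1, 0.8, 0.2]
opening: 0.0005
grip_force: 0.0
```

```bash
python3 f.py
```

```text
6.7 [ 0.63 -0.38 -0.38  0.41] 0.07 [0.2531 0.2531 0.253  0.253 ] 0.253
```

>>> arm_command([
  [0, 0, -2],
  [0, 0, 0],
  [0, 0, 0],
], spin=[0, 0, 0])

```text
time: 7.0
tool_pos: [0.4486, -0.0982, 0.2506]
tool_rot: [3.142, 0.0, -0.001]
contact_force: [0.3, 1.0, -0.1]
opening: 0.0006
grip_force: 0.0
```

>>> arm_command([
  [0, 0, -1],
  [0, 0, 0],
], spin=[0, 0])

```text
time: 7.2
tool_pos: [0.4486, -0.0982, 0.2497]
tool_rot: [3.142, 0.0, -0.001]
contact_force: [0.1, -0.4, 0.2]
opening: 0.0004
grip_force: 0.1
```

>>> arm_command([
  [0, 0, -1],
  [0, 0, 0],
], spin=[0, 0])

```text
time: 7.4
tool_pos: [0.4486, -0.0982, 0.2487]
tool_rot: [3.141, -0.0, -0.001]
contact_force: [-0.1, -0.8, 0.4]
opening: 0.0002
grip_force: 0.3
```

>>> arm_command([
  [0, 0, -1],
  [0, 0, 0],
], spin=[0, 0])

```text
time: 7.6
tool_pos: [0.4486, -0.0982, 0.2477]
tool_rot: [3.141, -0.0, -0.001]
contact_force: [-0.9, -0.9, 1.8]
opening: 0.0007
grip_force: 0.5
```

>>> arm_command([
  [0, 0, -1],
  [0, 0, 0],
], spin=[0, 0])

```text
time: 7.8
tool_pos: [0.4486, -0.0982, 0.2467]
tool_rot: [3.141, -0.0, -0.001]
contact_force: [-0.2, 0.5, 1.6]
opening: 0.0004
grip_force: 0.7
```

```bash
python3 f.py
```

```text
8.0 [1.35 1.47 1.66 1.85] 1.58 [0.2468 0.2468 0.2468 0.2468] 0.2468
```

About 0.5 N/mm with contact near 0.2500, so this one is overripe. Finish the press, then the third.

>>> arm_command([
  [0, 0, -1],
  [0, 0, -0.8],
  [0, 0, 0],
  [0, 0, 0],
  [0, 0, 0],
  [0, 0, 0],
  [0, 0, 0],
  [0, 0, 0],
  [0, 0, 0],
], spin=[0, 0, 0, 0, 0, 0, 0, 0, 0])

```text
time: 8.9
tool_pos: [0.4486, -0.0982, 0.245]
tool_rot: [3.141, -0.0, -0.001]
contact_force: [-0.3, 0.3, 2.1]
opening: 0.0006
grip_force: 1.2
```

>>> arm_command([
  [0, 0, 3],
  [0, 0, 7],
  [0, 0, 30],
  [0, 30, 0],
  [1, 45, 0],
  [0, 45, 0],
  [0, 45, 0],
  [0, 31, 0],
  [0, 0, 0],
  [0, 0, -20],
  [0, 0, -11],
  [0, 0, -5],
  [0, 0, 0],
  [0, 0, 0],
  [0, 0, 0],
], spin=[0, 0, 0, 0, 0, 0, 0, 0, 0, 0, 0, 0, 0, 0, 0])

```text
time: 10.4
tool_pos: [0.4499, 0.0975, 0.2494]
tool_rot: [3.142, -0.001, -0.001]
contact_force: [-0.4, -0.3, -0.1]
opening: 0.0002
grip_force: 0.0
```

```bash
python3 f.py
```

```text
10.6 [-0.08  0.73 -0.17 -0.51] -0.01 [0.2494 0.2494 0.2493 0.2493] 0.2494
```

>>> arm_command([
  [0, 0, -2],
  [0, 0, 0],
  [0, 0, 0],
], spin=[0, 0, 0])

```text
time: 10.9
tool_pos: [0.4496, 0.0978, 0.2469]
tool_rot: [3.142, 0.0, -0.001]
contact_force: [-0.1, -0.0, 0.1]
opening: 0.0006
grip_force: 0.0
```

>>> arm_command([
  [0, 0, -1],
  [0, 0, 0],
], spin=[0, 0])

```text
time: 11.1
tool_pos: [0.4496, 0.0978, 0.2459]
tool_rot: [3.142, -0.0, -0.001]
contact_force: [0.6, 0.3, 0.9]
opening: 0.0001
grip_force: 0.3
```

>>> arm_command([
  [0, 0, -1],
  [0, 0, 0],
], spin=[0, 0])

```text
time: 11.3
tool_pos: [0.4497, 0.0978, 0.245]
tool_rot: [3.142, -0.0, -0.001]
contact_force: [-0.6, 0.4, 3.1]
opening: 0.0003
grip_force: 1.3
```

>>> arm_command([
  [0, 0, -1],
  [0, 0, 0],
], spin=[0, 0])

```text
time: 11.5
tool_pos: [0.4497, 0.0978, 0.2441]
tool_rot: [3.142, -0.0, -0.001]
contact_force: [-0.1, -0.2, 4.5]
opening: 0.0007
grip_force: 2.5
```

```bash
python3 f.py
```

```text
11.7 [4.9  5.76 4.84 4.01] 4.88 [0.2442 0.2442 0.2441 0.2441] 0.2441
```

>>> arm_command([
  [0, 0, -1],
  [0, 0, -1],
  [0, 0, -1],
  [0, 0, -0.4],
  [0, 0, 0],
  [0, 0, 0],
  [0, 0, 0],
  [0, 0, 0],
  [0, 0, 0],
  [0, 0, 0],
  [0, 0, 0],
], spin=[0, 0, 0, 0, 0, 0, 0, 0, 0, 0, 0])

```text
time: 12.8
tool_pos: [0.4498, 0.0978, 0.2414]
tool_rot: [3.142, -0.001, -0.001]
contact_force: [-2.3, 0.9, 12.8]
opening: 0.0004
grip_force: 6.2
```

```bash
cat > ax.py <<'E'
from h import *
c=np.load("w1.npz"); w=cloud(c); hsv=cv2.cvtColor(c["img"],cv2.COLOR_RGB2HSV)
g=(hsv[...,0]>28)&(hsv[...,0]<75)&(hsv[...,1]>90)&(w[...,2]>.012)
k,l,st,ce=cv2.connectedComponentsWithStats(g.astype(np.uint8))
M=c["world_from_camera"]
v,u=np.mgrid[:384,:512]
r=np.stack([(u-c["cx"])/c["fx"],-(v-c["cy"])/c["fy"],-np.ones(u.shape)],-1)@M[:3,:3].T
X=(M[:3,3]+r*((.034-M[2,3])/r[...,2])[...,None])*1000
for i in range(1,k):
    if st[i,4]<1000: continue
    n=X[l==i][:,:2].astype(np.float32)
    cs,_=cv2.findContours((l==i).astype(np.uint8),0,1); 
    vx,vy,_,_=cv2.fitLine(n,cv2.DIST_L2,0,1,1).ravel(); a=np.array([vx,vy])*np.sign(vx); b=np.array([-a[1],a[0]])
    s=n@a;t=n@b; c1=[]
    for lo in np.arange(s.min()+5,s.max()-8,10):
        m=(s>=lo)&(s<lo+10); c1.append((round(float(np.ptp(t[m]))),*(((lo+5)*a+(t[m].max()+t[m].min())/2*b).round(1))))
    print(ce[i].round(),"yaw",np.degrees(np.arctan2(a[1],a[0])).round(1),"L",np.ptp(s).round(),*[tuple(map(float,x)) for x in c1],"\n blunt",(s.min()*a).round(1))
E
python3 ax.py
```

```text
[199. 100.] yaw 83.7 L 44.0 (35.0, 516.7, 44.0) (38.0, 518.0, 53.9) (37.0, 518.6, 63.9) (31.0, 519.8, 73.8) 
 blunt [10.  90.2]
[162. 155.] yaw 7.1 L 86.0 (46.0, 428.0, 97.3) (53.0, 437.9, 98.6) (55.0, 447.9, 99.6) (54.0, 457.8, 100.7) (50.0, 467.8, 101.8) (43.0, 477.7, 103.3) (37.0, 487.6, 104.4) (27.0, 497.5, 106.0) 
 blunt [423.5  52.9]
[338. 156.] yaw -2.0 L 86.0 (47.0, 425.6, -99.4) (54.0, 435.6, -99.9) (55.0, 445.6, -100.2) (54.0, 455.6, -100.4) (51.0, 465.6, -100.9) (45.0, 475.6, -100.9) (36.0, 485.6, -101.9) (27.0, 495.6, -102.3) 
 blunt [418.6 -14.7]
[250. 168.] yaw 7.4 L 87.0 (43.0, 412.1, -3.9) (50.0, 422.0, -2.8) (52.0, 431.9, -1.3) (51.0, 441.8, -0.0) (48.0, 451.8, 1.2) (42.0, 461.6, 2.8) (35.0, 471.6, 4.0) (27.0, 481.5, 5.2) 
 blunt [394.9  51.2]
```

About 3 N/mm, so this is the hard one. At about 4.4 mm in, I'll go a touch deeper, hold, release, then go to the ripe one (middle).

>>> arm_command([
  [0, 0, -0.5],
  [0, 0, 0],
  [0, 0, 0],
  [0, 0, 0],
  [0, 0, 0],
  [0, 0, 0],
  [0, 0, 0],
], spin=[0, 0, 0, 0, 0, 0, 0])

```text
time: 13.5
tool_pos: [0.4498, 0.0978, 0.241]
tool_rot: [3.142, -0.001, -0.001]
contact_force: [-2.9, -0.4, 14.8]
opening: 0.0002
grip_force: 6.8
```

>>> arm_command([
  [0, 0, 3],
  [0, 0, 7],
  [0, 0, 39],
  [-4, -30, 0],
  [-6, -40, 0],
  [-4, -29, 0],
  [0, 0, 0],
  [0, 0, 0],
], spin=[0, 0, 0, 2, 3, 2.4, 0, 0])

```text
time: 14.3
tool_pos: [0.4355, -0.0016, 0.2889]
tool_rot: [-3.141, 0.0, 0.126]
contact_force: [0.1, 0.3, -0.1]
opening: 0.0004
grip_force: 0.0
```

>>> arm_command([
  [0, 0, 0],
  [0, 0, 0],
  [0, 0, 0],
  [0, 0, 0],
  [0, 0, 0],
  [0, 0, 0],
], spin=[0, 0, 0, 0, 0, 0], jaw=0.57)

```text
time: 14.9
tool_pos: [0.4356, -0.001, 0.289]
tool_rot: [3.141, 0.0, 0.129]
contact_force: [-0.3, 0.7, -0.7]
opening: 0.044
grip_force: 0.0
```

>>> arm_command([
  [0, 0, 0],
  [0, 0, 0],
  [0, 0, 0],
  [0, 0, 0],
  [0, 0, 0],
], spin=[0, 0, 0, 0, 0])

```text
time: 15.4
tool_pos: [0.4356, -0.0012, 0.289]
tool_rot: [3.142, -0.0, 0.128]
contact_force: [0.4, -0.7, 0.5]
opening: 0.0718
grip_force: 0.0
```

```bash
python3 - <<'E'
from h import *
c=read_camera("wrist"); np.savez("w2.npz",**c)
cv2.imwrite("pics/w2.png",cv2.resize(c["img"][...,::-1],(768,576)))
E
sed 's/w1.npz/w2.npz/' ax.py | python3 -
```

```text
[187.  79.] yaw 79.0 L 44.0 (36.0, 515.6, 44.0) (38.0, 517.7, 53.7) (38.0, 519.6, 63.6) (31.0, 521.4, 73.4) 
 blunt [ 25.2 129.3]
[121. 153.] yaw 5.4 L 89.0 (50.0, 425.3, 99.4) (57.0, 435.3, 99.7) (59.0, 445.3, 100.6) (60.0, 455.3, 101.5) (57.0, 465.2, 102.2) (50.0, 475.2, 103.2) (43.0, 485.1, 104.6) (34.0, 495.0, 105.9) 
 blunt [420.9  39.7]
[381. 182.] yaw -11.5 L 87.0 (34.0, 427.2, -89.4) (44.0, 436.8, -92.5) (63.0, 445.1, -102.1) (63.0, 455.0, -103.7) (58.0, 465.0, -104.7) (51.0, 475.1, -105.2) (43.0, 485.2, -105.3) (33.0, 495.4, -105.7) 
 blunt [418.  -84.8]
[251. 188.] yaw 7.3 L 89.0 (43.0, 410.1, -4.1) (50.0, 420.0, -3.2) (53.0, 430.0, -1.9) (53.0, 439.9, -0.7) (51.0, 449.8, 0.6) (46.0, 459.7, 2.3) (39.0, 469.6, 3.2) (31.0, 479.5, 4.5) 
 blunt [393.1  50.1]
```

View pics/w2.png

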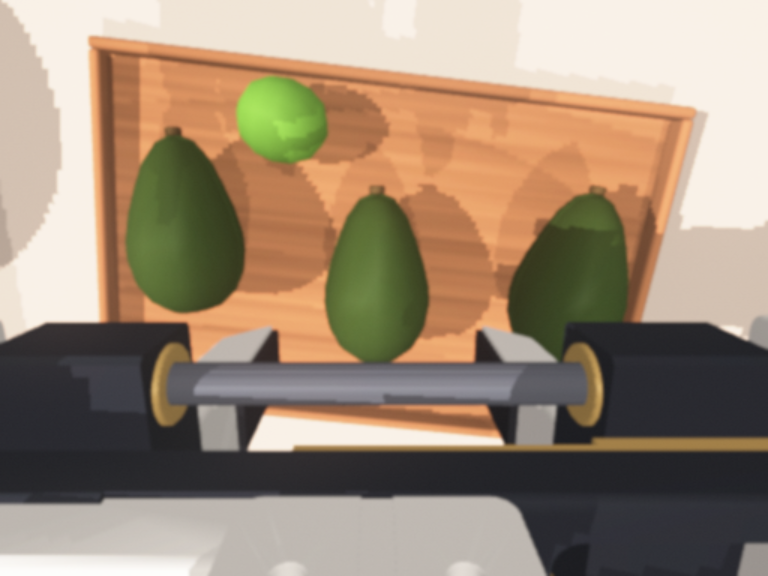

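Aligned: the ripe avocado at (377,275) lies between the fingers. Descend, grip, and measure the board.

>>> arm_command([
  [0, 0, -35],
  [0, 0, -35],
  [0, 0, -18],
  [0, 0, -6],
  [0, 0, 0],
  [0, 0, 0],
], spin=[0, 0, 0, 0, 0, 0])

```text
time: 16.05
tool_pos: [0.436, -0.0013, 0.1958]
tool_rot: [3.141, -0.001, 0.129]
contact_force: [0.2, -0.2, -0.1]
opening: 0.0724
grip_force: 0.0
```

>>> arm_command([
  [0, 0, 0],
  [0, 0, 0],
  [0, 0, 0],
  [0, 0, 0],
  [0, 0, 0],
  [0, 0, 0],
], spin=[0, 0, 0, 0, 0, 0], jaw=-1, squeeze=12)

```text
time: 16.65
tool_pos: [0.4359, -0.0012, 0.1957]
tool_rot: [3.141, -0.001, 0.129]
contact_force: [-0.8, 0.5, 6.8]
opening: 0.0562
grip_force: 12.0
```

```bash
python3 - <<'E'
from h import *
for n in("scene","side"):
    c=np.load(n+"0.npz"); w=cloud(c); hsv=cv2.cvtColor(c["img"],cv2.COLOR_RGB2HSV)
    b=(abs(w[...,2]-.018)<.005)&(hsv[...,1]>100)&(hsv[...,0]<20)&(w[...,1]<-.2)&(w[...,1]>-.55)&(w[...,0]<.75)&(w[...,0]>.25)
    q=w[b]; print(n,b.sum(),cv2.minAreaRect((q[:,:2]*1000).astype(np.float32)),np.median(q[:,2]))
    t=w[(hsv[...,0]<5)&(hsv[...,1]>180)&(w[...,2]>.03)&(w[...,1]<-.2)]; print("tomato",np.nanmean(t,0).round(3),np.nanmin(t,0).round(3))
    k=w[(w[...,2]>.022)&(w[...,2]<.045)&(hsv[...,2]<60)&(w[...,0]>.3)&(w[...,0]<.45)&(w[...,1]<-.24)&(w[...,1]>-.5)]; print("knife",len(k),k.min(0).round(3) if len(k) else 0,k.max(0).round(3) if len(k) else 0)
s=observe();print(s["opening"],s["grip_force"])
E
```

```text
scene 8166 ((505.1114501953125, -350.83941650390625), (279.23321533203125, 197.29840087890625), 4.117715358734131) 0.018525861536466237
tomato [ 0.608 -0.286  0.056] [ 0.573 -0.313  0.031]
knife 266 [ 0.383 -0.438  0.022] [ 0.404 -0.347  0.033]
side 1065 ((533.5409545898438, -340.74114990234375), (215.8622589111328, 199.63490295410156), 3.63728404045105) 0.016247698660629584
tomato [ 0.584 -0.267  0.049] [ 0.564 -0.296  0.03 ]
knife 0 0 0
0.056243031421580054 11.999921947717667
```

Gripped: opening 56 mm, 12 N. The board centre is (0.505, -0.351), yaw 4°. Lift gently and look.

>>> arm_command([
  [0, 0, 4],
  [0, 0, 8],
  [0, 0, 18],
  [0, 0, 30],
  [0, 0, 30],
  [0, 0, 10],
  [0, 0, 0],
  [0, 0, 0],
], spin=[0, 0, 0, 0, 0, 0, 0, 0])

```text
time: 17.45
tool_pos: [0.4351, -0.0011, 0.2942]
tool_rot: [-3.141, 0.001, 0.129]
contact_force: [-0.8, -0.3, -1.4]
opening: 0.0567
grip_force: 12.0
```

```bash
python3 f.py; python3 - <<'E'
from h import *
c=read_camera("side"); np.savez("s2.npz",**c)
cv2.imwrite("pics/s2.png",cv2.resize(c["img"][120:270,180:380,::-1],(800,600)))
s=observe(); print(s["opening"],s["grip_force"])
E
```

```text
17.65 [-1.85 -2.6  -1.05 -2.26] -1.94 [0.2938 0.2937 0.2937 0.2939] 0.2938
0.056784290239548604 11.999502629041672
```

View pics/s2.png

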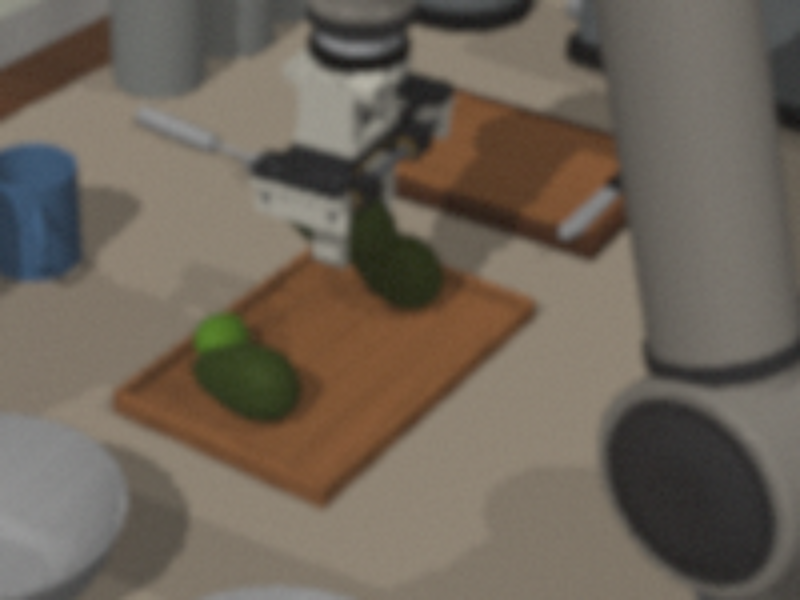

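It is lifted and holding 1.94 N, in front of the overripe one in this view. Carry it to above the board middle, part way down, and check the tilt.

>>> arm_command([
  [2, -15, 0],
  [5, -30, 0],
  [7, -40, 0],
  [7, -40, 0],
  [7, -40, 0],
  [7, -40, 0],
  [7, -40, 0],
  [7, -40, 0],
  [6, -34, 0],
  [4, -20, 0],
  [1, -10, 0],
  [0, 0, -20],
  [0, 0, -20],
  [0, 0, -10],
  [0, 0, 0],
  [0, 0, 0],
], spin=[0, 0, 0, -1, -1, -1, -0.4, 0, 0, 0, 0, 0, 0, 0, 0, 0])

```text
time: 19.3
tool_pos: [0.4959, -0.3499, 0.2454]
tool_rot: [3.141, -0.0, 0.07]
contact_force: [0.6, -0.8, -1.8]
opening: 0.0564
grip_force: 12.0
```

```bash
python3 - <<'E'
from h import *
c=read_camera("scene"); np.savez("c3.npz",**c); w=cloud(c)
cv2.imwrite("pics/c3.png",cv2.resize(c["img"][170:350,40:280,::-1],(800,600)))
hsv=cv2.cvtColor(c["img"],cv2.COLOR_RGB2HSV)
g=(hsv[...,0]>28)&(hsv[...,0]<75)&(hsv[...,1]>90)&(w[...,2]>.03)&(w[...,1]<-.2)&(w[...,1]>-.5)&(w[...,0]<.6)
q=w[g]; print(len(q),q.min(0).round(3),q.max(0).round(3)); s=observe(); print(s["tool_pos"],s["tool_rot"],s["contact_force"],s["opening"])
E
```

```text
578 [ 0.471 -0.377  0.064] [ 0.598 -0.283  0.243]
[ 0.49596485 -0.35011164  0.24590104] [ 3.14057048e+00 -9.31185152e-04  6.96476895e-02] [-0.9453614   0.15913023 -1.18008297] 0.05665513675542393
```

View pics/c3.png

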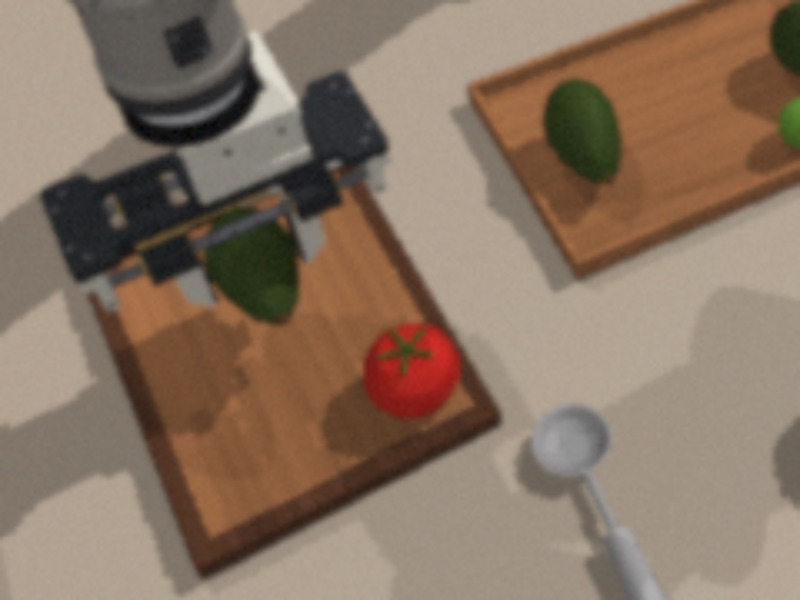

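The avocado at (250,265) hangs level in the gripper over the clear part, away from the tomato at (412,370). Lowering.

>>> arm_command([
  [0, 0, -15],
  [0, 0, -12],
  [0, 0, -6],
  [0, 0, -2],
  [0, 0, 0],
  [0, 0, 0],
], spin=[0, 0, 0, 0, 0, 0])

```text
time: 19.95
tool_pos: [0.4957, -0.3503, 0.2105]
tool_rot: [3.141, -0.001, 0.069]
contact_force: [0.7, -0.8, -1.1]
opening: 0.0565
grip_force: 12.0
```

>>> arm_command([
  [0, 0, -1],
  [0, 0, 0],
], spin=[0, 0])

```text
time: 20.15
tool_pos: [0.4956, -0.3502, 0.2093]
tool_rot: [3.141, -0.0, 0.069]
contact_force: [0.1, -0.5, -1.9]
opening: 0.0564
grip_force: 12.0
```

>>> arm_command([
  [0, 0, -1],
  [0, 0, 0],
], spin=[0, 0])

```text
time: 20.35
tool_pos: [0.4956, -0.3502, 0.208]
tool_rot: [-3.142, 0.0, 0.069]
contact_force: [-0.0, -0.6, -2.1]
opening: 0.0565
grip_force: 12.0
```

```bash
python3 f.py
```

```text
20.55 [-1.35 -2.48 -2.11 -1.77] -1.93 [0.208  0.2081 0.208  0.208 ] 0.208
```

>>> arm_command([
  [0, 0, -0.6],
  [0, 0, 0],
], spin=[0, 0])

```text
time: 20.75
tool_pos: [0.4956, -0.3502, 0.2078]
tool_rot: [3.141, -0.0, 0.069]
contact_force: [-1.4, 0.4, 1.7]
opening: 0.0564
grip_force: 12.0
```

```bash
python3 f.py
```

```text
20.95 [3.07 3.59 3.54 4.55] 3.68 [0.2078 0.2078 0.2078 0.2078] 0.2078
```

It rests on the board. Release, rise, and go over the overripe one. The tray wall is close there, so I'll use a 67 mm opening and keep the tips above the 20 mm rim.

>>> arm_command([
  [0, 0, 0],
  [0, 0, 0],
  [0, 0, 0],
  [0, 0, 0],
  [0, 0, 0],
], spin=[0, 0, 0, 0, 0], jaw=0.57)

```text
time: 21.45
tool_pos: [0.4956, -0.3502, 0.2073]
tool_rot: [3.142, 0.0, 0.069]
contact_force: [-0.4, -0.3, 0.0]
opening: 0.0723
grip_force: 0.0
```

>>> arm_command([
  [0, 0, 5],
  [0, 0, 12],
  [0, 0, 30],
  [0, 0, 30],
  [0, 0, 10],
  [0, 0, 0],
], spin=[0, 0, 0, 0, 0, 0])

```text
time: 22.05
tool_pos: [0.4959, -0.3504, 0.2968]
tool_rot: [3.138, -0.003, 0.069]
contact_force: [-0.3, -0.6, 0.6]
opening: 0.072
grip_force: 0.0
```

>>> arm_command([
  [-4, 20, 0],
  [-8, 40, 0],
  [-8, 40, 0],
  [-8, 40, 0],
  [-8, 40, 0],
  [-7, 40, 0],
  [-5, 30, 0],
  [0, 1, 0],
  [0, 0, 0],
  [0, 0, 0],
], spin=[0, -1, -1, -1, -1, -1, -1, 0, 0, 0], jaw=0.45)

```text
time: 23.05
tool_pos: [0.4478, -0.0999, 0.294]
tool_rot: [3.141, 0.0, -0.036]
contact_force: [-1.2, -0.4, 0.4]
opening: 0.0667
grip_force: 0.0
```

```bash
python3 - <<'E'
from h import *
c=read_camera("wrist"); np.savez("w4.npz",**c)
cv2.imwrite("pics/w4.png",cv2.resize(c["img"][...,::-1],(768,576)))
s=observe(); print(s["tool_pos"],s["tool_rot"],s["opening"])
c=read_camera("scene"); np.savez("c4.npz",**c); w=cloud(c); hsv=cv2.cvtColor(c["img"],cv2.COLOR_RGB2HSV)
g=(hsv[...,0]>28)&(hsv[...,0]<75)&(hsv[...,1]>90)&(w[...,2]>.03)&(w[...,1]<-.2)&(w[...,1]>-.5)&(w[...,0]<.58)
q=w[g]; print("ripe",len(q),q.min(0).round(3),q.max(0).round(3))
E
sed 's/w1.npz/w4.npz/' ax.py | python3 -
```

```text
[ 0.44784248 -0.10014046  0.29408623] [ 3.14138232e+00  2.13060599e-04 -3.63981874e-02] 0.06677674731078238
ripe 632 [ 0.476 -0.376  0.046] [ 0.55  -0.326  0.079]
[ 46. 114.] yaw 85.4 L 51.0 (35.0, 517.0, 38.4) (38.0, 518.1, 48.3) (38.0, 518.7, 58.3) (35.0, 519.6, 68.3) 
 blunt [ 5.5 69.1]
[250. 186.] yaw -4.5 L 90.0 (42.0, 422.5, -96.8) (50.0, 432.5, -97.7) (53.0, 442.4, -98.5) (53.0, 452.4, -99.1) (51.0, 462.4, -100.3) (46.0, 472.4, -100.7) (40.0, 482.3, -101.4) (31.0, 492.3, -102.5) 
 blunt [417.5 -33.1]
[ 19. 190.] yaw -3.6 L 72.0 (37.0, 436.1, 88.8) (40.0, 446.0, 86.4) (38.0, 455.9, 85.0) (35.0, 465.9, 84.5) (28.0, 476.0, 85.5) (20.0, 486.1, 87.2) 
 blunt [418.7 -26.6]
```

View pics/w4.png

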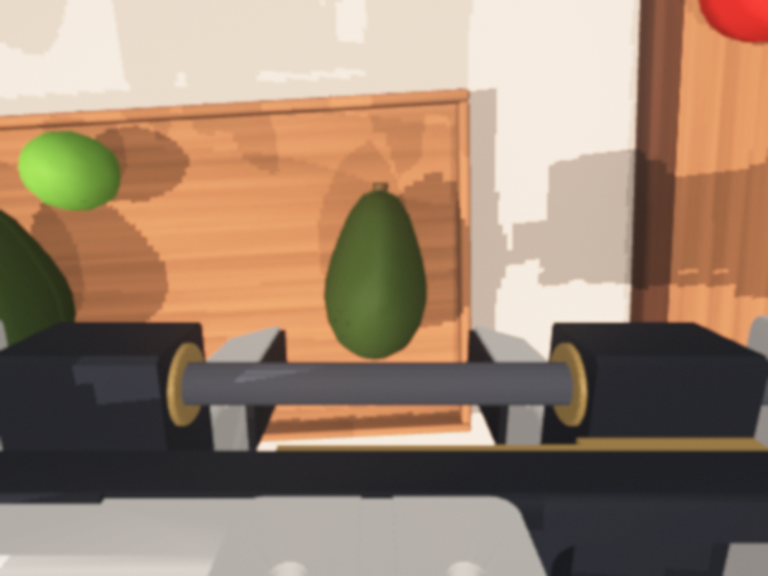

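The ripe one lies on the board. The overripe one at (377,280) is centred between the fingers. I'll trim 1 mm and 2.4°, then descend.

>>> arm_command([
  [0, 1.2, -30],
  [0, 0, -35],
  [0, 0, -20],
  [0, 0, -7],
  [0, 0, 0],
  [0, 0, 0],
], spin=[-2.4, 0, 0, 0, 0, 0])

```text
time: 23.75
tool_pos: [0.4481, -0.0985, 0.2031]
tool_rot: [3.141, -0.001, -0.078]
contact_force: [0.4, 0.9, -0.4]
opening: 0.0666
grip_force: 0.0
```

>>> arm_command([
  [0, 0, 0],
  [0, 0, 0],
  [0, 0, 0],
  [0, 0, 0],
  [0, 0, 0],
  [0, 0, 0],
], spin=[0, 0, 0, 0, 0, 0], jaw=-1, squeeze=14)

```text
time: 24.35
tool_pos: [0.448, -0.0982, 0.2034]
tool_rot: [3.141, -0.002, -0.077]
contact_force: [-1.3, -0.5, 7.3]
opening: 0.0568
grip_force: 14.0
```

>>> arm_command([
  [0, 0, 3],
  [0, 0, 8],
  [0, 0, 18],
  [0, 0, 30],
  [0, 0, 30],
  [0, 0, 20],
  [0, 0, 0],
], spin=[0, 0, 0, 0, 0, 0, 0])

```text
time: 25.05
tool_pos: [0.4481, -0.0981, 0.3142]
tool_rot: [3.14, -0.006, -0.077]
contact_force: [0.1, 0.7, -2.3]
opening: 0.0561
grip_force: 14.0
```

```bash
python3 f.py
```

```text
25.25 [-1.57 -1.86 -1.55 -1.82] -1.7 [0.3124 0.3112 0.3105 0.3102] 0.3111
```

>>> arm_command([
  [0, 15, 0],
  [1, 30, 0],
  [2, 40, 0],
  [3, 40, 0],
  [3, 40, 0],
  [3, 40, 0],
  [3, 40, 0],
  [3, 40, 0],
  [3, 40, 0],
  [3, 40, 0],
  [2, 40, 0],
  [1, 30, 0],
  [0, 20, 0],
  [0, 7, 0],
  [0, 0, 0],
  [0, 0, 0],
], spin=[0, 0, 0, 0, 0, 0, 0, 0, 0, 0, 0, 0, 0, 0, 0, 0])

```text
time: 26.85
tool_pos: [0.4746, 0.3631, 0.3106]
tool_rot: [3.14, 0.001, -0.078]
contact_force: [0.3, -0.6, -1.9]
opening: 0.0566
grip_force: 14.0
```

>>> arm_command([
  [0, 0, -20],
  [0, 0, -25],
  [0, 0, -15],
  [0, 0, -8],
  [0, 0, 0],
  [0, 0, 0],
], spin=[0, 0, 0, 0, 0, 0])

```text
time: 27.45
tool_pos: [0.475, 0.3636, 0.2442]
tool_rot: [-3.141, -0.001, -0.078]
contact_force: [-0.3, -0.2, -1.9]
opening: 0.0566
grip_force: 14.0
```

```bash
python3 f.py; python3 - <<'E'
from h import *
c=read_camera("side"); cv2.imwrite("pics/s5.png",cv2.resize(c["img"][140:340,80:347,::-1],(800,600)))
s=observe(); print(s["tool_pos"],s["contact_force"],s["opening"])
E
```

```text
27.65 [-2.04 -1.   -1.56 -2.32] -1.73 [0.2445 0.2446 0.2445 0.2444] 0.2445
[0.47474034 0.36407954 0.24422754] [-0.31352103 -0.3503831  -1.97890246] 0.05639805110289314
```

View pics/s5.png

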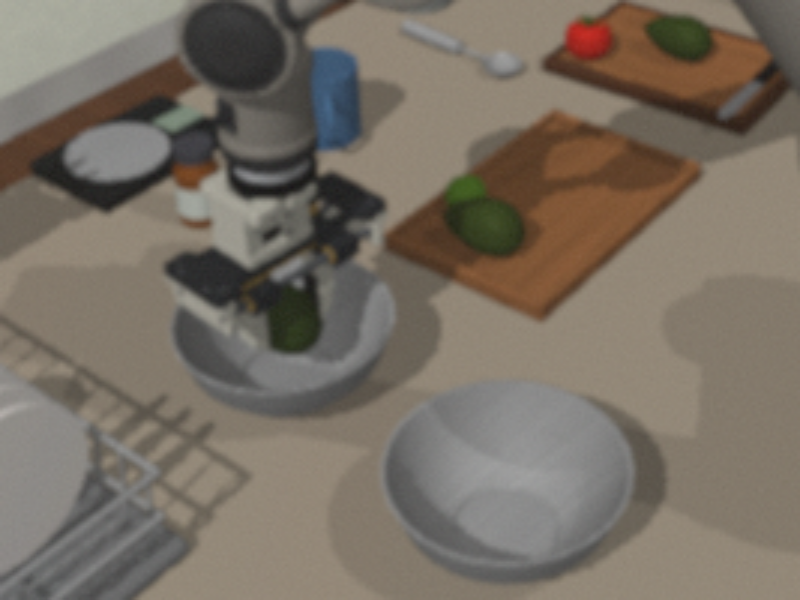

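The avocado is inside the far bowl at (295,320); the other bowl is empty, and the ripe one is on the board. Lower a bit more and release.

>>> arm_command([
  [0, 0, -8],
  [0, 0, -5],
  [0, 0, -2],
  [0, 0, 0],
], spin=[0, 0, 0, 0])

```text
time: 28.1
tool_pos: [0.4744, 0.3639, 0.2277]
tool_rot: [3.141, 0.001, -0.077]
contact_force: [-0.6, 0.4, -2.5]
opening: 0.0563
grip_force: 14.0
```

>>> arm_command([
  [0, 0, 0],
  [0, 0, 0],
  [0, 0, 0],
  [0, 0, 0],
  [0, 0, 0],
], spin=[0, 0, 0, 0, 0], jaw=0.55)

```text
time: 28.6
tool_pos: [0.4746, 0.364, 0.2286]
tool_rot: [-3.141, -0.0, -0.077]
contact_force: [0.1, -0.3, -0.4]
opening: 0.0711
grip_force: 0.0
```

>>> arm_command([
  [0, 0, 5],
  [0, 0, 15],
  [0, 0, 40],
  [0, 0, 40],
  [0, 0, 40],
  [0, 0, 20],
  [0, 0, 0],
  [0, 0, 0],
  [0, 0, 0],
  [0, 0, 0],
  [0, 0, 0],
  [0, 0, 0],
], spin=[0, 0, 0, 0, 0, 0, 0, 0, 0, 0, 0, 0])

```text
time: 29.8
tool_pos: [0.4746, 0.364, 0.3877]
tool_rot: [3.141, 0.001, -0.077]
contact_force: [0.1, 1.0, 0.1]
opening: 0.0712
grip_force: 0.0
```

```bash
python3 - <<'E'
from h import *
a=read_camera("side")["img"][...,::-1]; b=read_camera("scene")["img"][...,::-1]
cv2.imwrite("pics/end.png",np.vstack([cv2.resize(a[120:340,80:420],(464,300)),cv2.resize(b[60:380,10:500],(464,300))]))
s=observe(); print(s["time"],s["tool_pos"],s["opening"],s["grip_force"])
E
```

```text
29.9 [0.47462679 0.36404228 0.38811048] 0.07121416493612481 0.0
```

View pics/end.png

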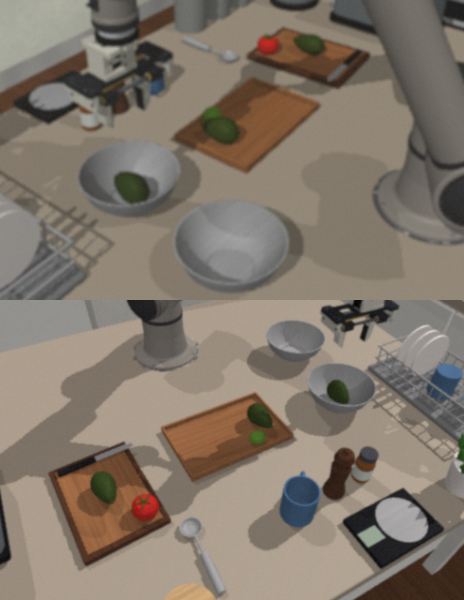

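The overripe one is in the far bowl at (130,187), the ripe one on the board's middle at (103,487), and the hard one with the lime in the tray at (260,415). The gripper is clear of everything.

```bash
python3 -c "
from cell import *
print(hand_in())"
```

```text
the job is handed in; nothing more can be done
None
```

I tested all three avocados and handed the job in at about 30 s: the ripe one lies in the clear middle of the board, the overripe one is in the scrap bowl farthest from the base, and the hard one stayed in the tray, each pressed an estimated 5 mm.

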